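Find the tired spring mount under a laboratory balance and fold down its tag

ROBOT

A 6-joint arm with a two-finger parallel gripper is mounted at the origin on the work surface; the furniture and walls round the work are solid. World frame = base frame: x ahead of the robot, y to its left, z up, the work surface at z = 0. Lengths are in m, angles in rad, forces in N, time in s.
With the tool pointing down it reaches from about 0.375 to 0.9 m from the base axis. Payload 3.1 kg.
Tool frame: the origin (TCP) lies on the centre line of the jaws, within the pads' length; the fingertips stand 11 mm ahead of it and the grasp point (between the pads) lies 8 mm behind it; x points along the fingers, y is the direction in which the jaws open and shut, and the axes are right-handed (so a half turn about x gives the same grasp; the last joint's range is limited). The gripper opens to 87 mm and grips with 3 to 60 N. Pads are 19 mm wide; open, the fingers measure 117 mm over their backs; the gripper's body (75 mm by 190 mm) begins 51 mm behind the grasp point.
Start: joints at [1.022, 0.527, 1.433, -0, 1.181, -0.178], TCP at [0.226, 0.583, 0.234] pointing down, gripper open.
Joint ranges: [-3.08, 3.08], [-0.75, 2.2], [0.22, 2.44], [-1.43, 4.57], [0, 2.65], [-2.85, 2.85]. Speed limits (rad/s): [2.79, 2.79, 3.14, 3.14, 3.14, 3.14].

INTERFACE

Orientations are given as a unit quaternion [x, y, z, w].
In Python, from rig import robot, camera, camera_info gives the robot as it stands.
- The arm moves only by the shell command python3 -m inch 'ROWS' [FORCE]. ROWS is JSON, a list that holds one entry, the list of rows, each a list of 5 numbers: the shift along the tool's x, y, z in cm, then the turn about the tool's x in rad, then the opening, from 0 (shut) to 1 (fully open). A call has 1 to 8 rows; each row shifts and turns the pose as measured when the row begins, along the tool's axes as they then stand; what a row does not reach is not made up. A row lasts 1/12 s, in which the tool goes at most 41.7 mm and 7.16 degrees, less where a joint would pass 70% of its speed; a pose out of reach is approached as far as the arm can. A call with a gripper value outside its range is refused whole. The fingers move at their own pace and stop on an object; FORCE is the grip in N (left out, the last holds). Time passes only in rows, so rows that do not move let the fingers close. It gives the time, the measured TCP pose, the force and the opening at its end, in the units of the state.
- robot.get_obs(): the state, without advancing time (a new reading comes with each control period).
- camera(name): name is "side" or "top" or "wrist"; returns the picture (420x560x3 uint8, red, green, blue); there is no depth.
- camera_info(name): a dict with "camera_matrix" (3x3 intrinsics, pixels), "dist" ([k1, k2, p1, p2, k3] as OpenCV has them; the pictures are not rectified), "rvec" (rotation vector, rad) and "tvec" (3), from world to camera coordinates, as OpenCV has them. Camera axes: x right, y down, z forward; pixel columns grow to the right and rows downward; lengths in m; the calibration is good to about 2 mm. A picture is of the moment at which its call begins: read the wrist's pose just before it. camera_info takes no time and is no camera call; for the wrist camera it gives the pose at the moment of the call.
- robot.hand_in(): hands the job in, once; it reports no verdict.
The state is a dict: "time": time; "q": joint angles; "joint_velocities": joint speeds; "joint_torque": joint torques, N m; "position": TCP position; "tool_rot": TCP orientation; "ft_force": force on the tool from outside, world axes, zero at the start; "moment": the same for the moment, N m; "grip_width": finger opening in m.
Only numpy, scipy, OpenCV 4.12 (cv2) and the standard library are available. Lean on these libraries where they do the work, as an engineer would, in place of code of your own. Each camera call takes 0.05 s, during which the arm holds its last target. There are 200 camera calls.

TASK

The balance and its stone slab have been lifted off this anti-vibration base because one of its three spring mounts has gone soft. Find the softest by pressing the pads about half-way down with a fingertip; push the white tag of that mount down flat so that the fitter knows which one to change, then press its pad half-way down once more to make sure that the right one is tagged. Leave the other two tags up, and do not lift or shift the mounts or anything else on or round the base.

Things in the scene. Friction and masses are not known exactly. Their poses are not given: they have to be found in the camera images.
- iso_base: the base: grey painted plate 220 x 270 mm, 18 mm high with its rubber feet, fixed to the bench; origin at the centre of its underside on the bench, x to its rear edge (roughly away from the robot), y to its left. It carries three spring mounts in a triangle: left, rear (in the middle) and right
- mount_1: one of three spring mounts that look alike; the number tells neither its place nor its stiffness. Loose, 0.9 kg, held by its weight. Foot plate 5 mm thick, 64 mm wide, from 84 mm in front of the origin to 32 mm behind; on it a dark steel cup 50 mm across, 25 mm high, with spring and pad, and a white tag in front. Origin: centre of the underside, below the pad's middle; x to its rear, y to its left, z up
- pad_top_1 (a point): middle of the flat top of mount_1's pad (round, black rubber on a steel disc, 46 mm across), 48 mm above the mount's origin when up; moves with the pad
- pad_1 (a joint): how far mount_1's pad is down, m: 0 up, 0.014 at its hard stop. It springs back. Its force grows in proportion to its depth plus 3 mm of preload: pressed 8 mm down, the softest takes about 3 N and the two sound ones 8 to 11 N
- tag_tip_1 (a point): middle of the free edge of mount_1's tag, a stiff white plate 27 mm wide, 36 mm long and 3 mm thick with a brass eyelet; its hinge runs along the mount's y, 38 mm in front of the mount's origin and 9 mm above it
- tag_1 (a joint): fold of mount_1's tag, rad: 0 up (sloping up to the mount's front, -x, at 38 degrees to the foot plate), 0.663 flat, reaching 36 mm to the front of its hinge with its upper face 10.5 mm above the mount's origin. At the start 0 to 0.1. Pushed down from above by its upper part it folds with about 1 N and stays where it is left
- mount_2: one of three spring mounts that look alike; the number tells neither its place nor its stiffness. Loose, 0.9 kg, held by its weight. Foot plate 5 mm thick, 64 mm wide, from 84 mm in front of the origin to 32 mm behind; on it a dark steel cup 50 mm across, 25 mm high, with spring and pad, and a white tag in front. Origin: centre of the underside, below the pad's middle; x to its rear, y to its left, z up
- pad_top_2 (a point): middle of the flat top of mount_2's pad (round, black rubber on a steel disc, 46 mm across), 48 mm above the mount's origin when up; moves with the pad
- pad_2 (a joint): how far mount_2's pad is down, m: 0 up, 0.014 at its hard stop. It springs back. Its force grows in proportion to its depth plus 3 mm of preload: pressed 8 mm down, the softest takes about 3 N and the two sound ones 8 to 11 N
- tag_tip_2 (a point): middle of the free edge of mount_2's tag, a stiff white plate 27 mm wide, 36 mm long and 3 mm thick with a brass eyelet; its hinge runs along the mount's y, 38 mm in front of the mount's origin and 9 mm above it
- tag_2 (a joint): fold of mount_2's tag, rad: 0 up (sloping up to the mount's front, -x, at 38 degrees to the foot plate), 0.663 flat, reaching 36 mm to the front of its hinge with its upper face 10.5 mm above the mount's origin. At the start 0 to 0.1. Pushed down from above by its upper part it folds with about 1 N and stays where it is left
- mount_3: one of three spring mounts that look alike; the number tells neither its place nor its stiffness. Loose, 0.9 kg, held by its weight. Foot plate 5 mm thick, 64 mm wide, from 84 mm in front of the origin to 32 mm behind; on it a dark steel cup 50 mm across, 25 mm high, with spring and pad, and a white tag in front. Origin: centre of the underside, below the pad's middle; x to its rear, y to its left, z up
- pad_top_3 (a point): middle of the flat top of mount_3's pad (round, black rubber on a steel disc, 46 mm across), 48 mm above the mount's origin when up; moves with the pad
- pad_3 (a joint): how far mount_3's pad is down, m: 0 up, 0.014 at its hard stop. It springs back. Its force grows in proportion to its depth plus 3 mm of preload: pressed 8 mm down, the softest takes about 3 N and the two sound ones 8 to 11 N
- tag_tip_3 (a point): middle of the free edge of mount_3's tag, a stiff white plate 27 mm wide, 36 mm long and 3 mm thick with a brass eyelet; its hinge runs along the mount's y, 38 mm in front of the mount's origin and 9 mm above it
- tag_3 (a joint): fold of mount_3's tag, rad: 0 up (sloping up to the mount's front, -x, at 38 degrees to the foot plate), 0.663 flat, reaching 36 mm to the front of its hinge with its upper face 10.5 mm above the mount's origin. At the start 0 to 0.1. Pushed down from above by its upper part it folds with about 1 N and stays where it is left
- screw_pot: small clear sample pot with white lid, 43 mm across, 48 mm high, on the base's rear right corner; loose, to be left alone; origin at the centre of its underside
- loose_cap: white screw cap, 21 mm across, 14 mm high, on the front of the base between the left and right mounts; loose, to be left alone; origin at the centre of its underside
- forceps: steel forceps, 127 mm long, 9 mm high, on the bench to the left of the base; loose, to be left alone; origin at the centre of its underside
- timer: white bench timer, 64 x 64 x 20 mm, on the bench to the right of the base; loose, to be left alone; origin at the centre of its underside
- beaker: small clear beaker, 48 mm across, 60 mm high, on the bench to the left of the base; loose, to be left alone; origin at the centre of its underside
- wash_bottle: white wash bottle with red spout, 66 mm across, 186 mm high, on the bench, behind the base to the right; loose, to be left alone; origin at the centre of its underside

How it is judged:
By the outcome, as a careful person would: the job done as asked, in the order asked, and still so for the second after the job is handed in, with the robot touching nothing.
It also fails if it takes over 58 s, if anything falls off the work surface, if the arm or the gripper's body presses on something with over 40 N, if the wrist force passes 120 N, or if a joint passes its speed limit or range.

## Working session

There is one attempt and no reset: what is moved stays moved. The work goes in short steps, Python scripts to look and compute and a shell command to move; the robot and the scene stay as the last step left them, time stands still between calls to the robot, and variables do not carry over. Pictures are saved under pics/ and viewed, about 8 in all and at most 12, crops included, and the job is handed in when it is done.

```bash
mkdir -p pics; ls
cat > h.py <<'E'
from rig import robot, camera, camera_info
import numpy as np, cv2
def snap(n,f):
    im=camera(n); cv2.imwrite('pics/'+f,cv2.cvtColor(im,cv2.COLOR_RGB2BGR)); return im
def cam(n):
    c=camera_info(n); return [np.array(c[k],float) for k in('camera_matrix','dist','rvec','tvec')]
def ray(c,px,z):
    K,d,r,t=c; u=cv2.undistortPoints(np.array(px,float).reshape(-1,1,2),K,d)[:,0]
    R=cv2.Rodrigues(r)[0]; o=-R.T@t.ravel(); D=np.c_[u,np.ones(len(u))]@R
    return o+D*((z-o[2])/D[:,2])[:,None]
def proj(c,P): return cv2.projectPoints(np.array(P,float).reshape(-1,1,3),c[2],c[3],c[0],c[1])[0][:,0]
E
python3 - <<'E'
from h import *
a=snap('top','t0.png');b=snap('side','s0.png')
for n in('top','side'):
    c=cam(n);R=cv2.Rodrigues(c[2])[0];print(n,c[0],-R.T@c[3].ravel(),R[2])
o=robot.get_obs();print({k:np.round(v,3) for k,v in o.items()})
E
```

```text
pics
top [[516.38928888   0.         278.44218573]
 [  0.         516.38928888 200.42362979]
 [  0.           0.           1.        ]] [ 0.35750148 -0.01037851  1.1034029 ] [ 0.23972124  0.01502641 -0.97072547]
side [[441.79874792   0.         277.76205296]
 [  0.         441.79874792 203.09189418]
 [  0.           0.           1.        ]] [0.35759819 0.62630883 0.57940592] [ 0.2793314  -0.74363448 -0.60743867]
{'time': np.float64(0.1), 'q': array([ 1.022,  0.528,  1.434,  0.   ,  1.181, -0.178]), 'joint_velocities': array([ 0.003, -0.001, -0.002, -0.   ,  0.001,  0.001]), 'joint_torque': array([-1.0000e-03, -4.4099e+01, -1.7715e+01,  6.3000e-02,  5.3000e-02,
       -0.0000e+00]), 'position': array([0.226, 0.582, 0.233]), 'tool_rot': array([ 0.129,  0.695, -0.131,  0.695]), 'ft_force': array([-0.343,  0.174, -0.792]), 'moment': array([-0.026, -0.036,  0.011]), 'grip_width': np.float64(0.087)}
```

View pics/t0.png

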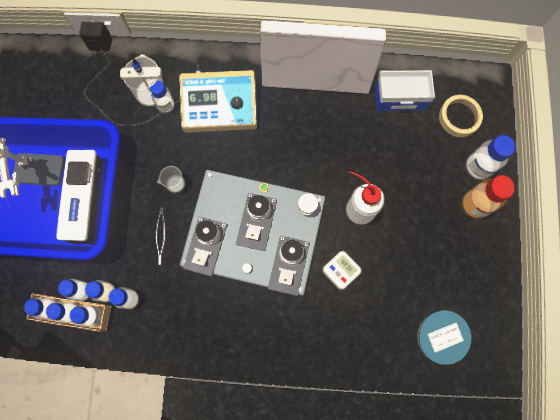

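View pics/s0.png

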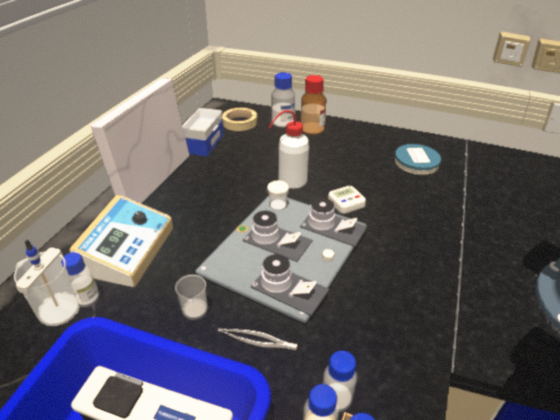

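Top view: the pads are at about (206,231), (258,205) and (291,250), with their tags at (201,256), (254,233) and (287,277). The side view shows all the tags up. Next I'll measure the positions.

Run:
```python
from h import *
im=cv2.imread('pics/t0.png');c=cam('top')
g=im.max(2).astype(int);s=im.max(2).astype(int)-im.min(2)
for n,p,t in(('L',(206,231),(201,256)),('R',(291,250),(287,277)),('M',(258,205),(254,233))):
    m=np.zeros(g.shape,np.uint8);cv2.circle(m,t,16,1,-1)
    w=((g>185)&(m>0)).astype(np.uint8);_,l,st,ce=cv2.connectedComponentsWithStats(w)
    k=1+np.argmax(st[1:,4]);rc=cv2.minAreaRect(np.argwhere(l==k)[:,::-1].astype(np.float32))
    # pad: dark circle
    m[:]=0;cv2.circle(m,p,15,1,-1);d=((g<60)&(m>0)).astype(np.uint8)
    cnt=max(cv2.findContours(d,0,2)[0],key=cv2.contourArea);pc,r=cv2.minEnclosingCircle(cnt)
    P=ray(c,[p],.066)[0];T=ray(c,[rc[0]],.018+.0215)[0]
    print(n,'tag',st[k,4],ce[k],rc,T.round(4),'pad',pc,r,ray(c,[pc],.066)[0].round(4),P.round(4),'yaw',np.degrees(np.arctan2(*(P-T)[1::-1])).round(1))
for px in[(208,170),(325,188),(181,265),(303,294)]: print(ray(c,[px],.018)[0].round(3))
print(ray(c,[(365,215)],0.0).round(3), ray(c,[(308,205)],.05).round(3))
v=np.hstack([cv2.resize(im[190:300,170:330],None,fx=5,fy=5,interpolation=3)]);cv2.imwrite('pics/z0.png',v)
from scipy.spatial.transform import Rotation as Ro
print(Ro.from_quat(robot.get_obs()['tool_rot']).as_matrix().round(3))
```

```text
Traceback (most recent call last):
ValueError: max() iterable argument is empty
```

Run:
```python
from h import *
im=cv2.imread('pics/t0.png');c=cam('top')
g=im.max(2).astype(int)
v=cv2.resize(im[190:300,170:330],None,fx=5,fy=5,interpolation=2);cv2.imwrite('pics/z0.png',v)
for n,p,t in(('L',(206,231),(201,256)),('R',(291,250),(287,277)),('M',(258,205),(254,233))):
    print(n,'row',g[p[1],p[0]-18:p[0]+19])
    m=np.zeros(g.shape,np.uint8);cv2.circle(m,t,16,1,-1)
    w=((g>185)&(m>0)).astype(np.uint8);_,l,st,ce=cv2.connectedComponentsWithStats(w)
    k=1+np.argmax(st[1:,4]);rc=cv2.minAreaRect(np.argwhere(l==k)[:,::-1].astype(np.float32))
    P=ray(c,[p],.066)[0];T=ray(c,[rc[0]],.018+.0215)[0]
    print(n,'tag',st[k,4],ce[k].round(1),rc,T.round(4),P.round(4),'yaw',np.degrees(np.arctan2(*(P-T)[1::-1])).round(1))
for px in[(208,170),(325,188),(181,265),(303,294)]: print(ray(c,[px],.018)[0].round(3))
print(ray(c,[(365,215)],0.0).round(3), ray(c,[(308,205)],.05).round(3))
from scipy.spatial.transform import Rotation as Ro
print(Ro.from_quat(robot.get_obs()['tool_rot']).as_matrix().round(3))
```

```text
L row [ 79 156 189 193 192 185 177 111  67  70  67  70  69  70  68 239 246 246
 246 246 228 111  71  71  71  71  72  73  78 128 130 116  96  73  71 131
 127]
L tag 201 [200.  256.1] ((200.66537475585938, 256.7269287109375), (17.45345115661621, 14.909984588623047), 15.255118370056152) [0.4885 0.1584 0.0395] [0.5387 0.1488 0.066 ] yaw -10.8
R row [197 198 197 159 135 134 159 237  85  75  73  73  72  72  74  97 224 244
 245 245 245 243 116  75  73  73  72  74  72  78 107  74  81 132 129 193
 195]
R tag 198 [285.9 275.9] ((285.7176513671875, 276.2705993652344), (16.703645706176758, 14.534341812133789), 12.52880859375) [ 0.4613 -0.0204  0.0395] [ 0.5124 -0.0271  0.066 ] yaw -7.5
M row [194 194 195 194 192 137 132 157  72  72  72  73  72  72  75 135 244 244
 244 244 243 167  71  73  72  71  72  73  79 134 101  72  76 130 128 103
 187]
M tag 180 [253.1 231.3] ((253.44119262695312, 231.73532104492188), (16.73495864868164, 13.824528694152832), 14.03624439239502) [0.5491 0.0534 0.0395] [0.6009 0.0471 0.066 ] yaw -7.0
[0.683 0.166 0.018]
[ 0.661 -0.093  0.018]
[0.47  0.202 0.018]
[ 0.429 -0.059  0.018]
[[ 0.611 -0.185  0.   ]] [[ 0.612 -0.057  0.05 ]]
[[-0.001  0.361  0.932]
 [-0.002  0.932 -0.361]
 [-1.    -0.002 -0.   ]]
```

View pics/z0.png

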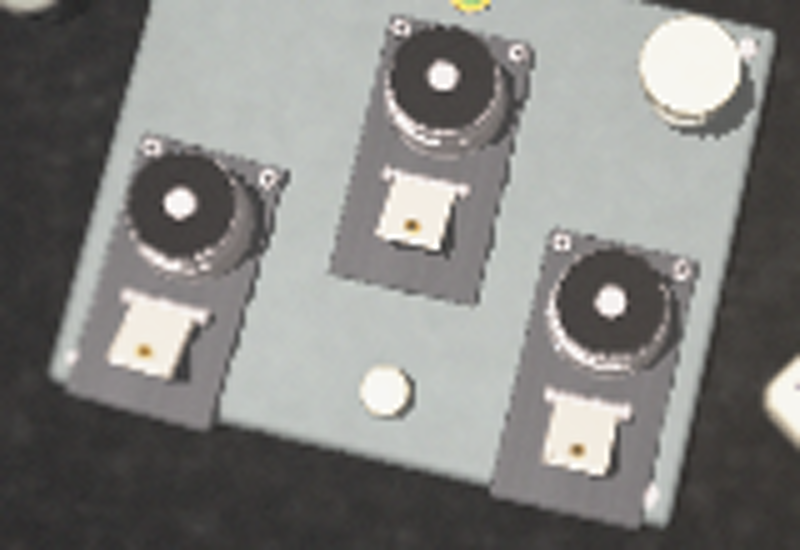

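L, M and R pads are near (.540,.149), (.601,.046) and (.512,-.029), with yaw about −10°. I'll close the jaws, square the tool to the mounts, and travel to L.

```bash
python3 -m inch '[[[0,0,0,-0.1,0],[0,0,0,-0.1,0],[0,-2.8,2.9,0,0],[0,-2.8,2.9,0,0],[0,-2.8,2.9,0,0],[0,-2.8,2.9,0,0],[0,-2.8,2.9,0,0],[0,-2.8,2.9,0,0]]]' 10
python3 -m inch '[[[0,-2.8,2.9,0,0],[0,-2.8,2.9,0,0],[0,-2.8,2.9,0,0],[0,-2.8,2.9,0,0],[0,-2.8,2.9,0,0],[0,-2.8,2.9,0,0]]]'
cat >> h.py <<'E'
from scipy.spatial.transform import Rotation as Ro
def st():
    o=robot.get_obs();R=Ro.from_quat(o['tool_rot']).as_matrix();print('t',round(float(o['time']),2),'p',np.array(o['position']).round(4),'F',np.round(o['ft_force'],2),'gw',round(float(o['grip_width']),4),'yaw',np.degrees(np.arctan2(R[1,2],R[0,2])).round(1));return np.array(o['position']),R
def go(*tgts):
    p,R=st()
    for t in tgts: print(t,'cm',(R.T@(np.array(t)-p)*100).round(2))
E
python3 -c "
from h import *
go((.540,.149,.09),(.601,.046,.09),(.512,-.029,.09))"
```

```text
time: 0.77
position: [0.3688, 0.3881, 0.2282]
tool_rot: [0.05, 0.707, -0.051, 0.703]
ft_force: [0.6, 1.0, 0.5]
grip_width: 0.0416
time: 1.27
position: [0.519, 0.1878, 0.2259]
tool_rot: [0.049, 0.709, -0.052, 0.702]
ft_force: [-0.4, 0.3, -0.2]
grip_width: 0.0033
t 1.27 p [0.519  0.1878 0.2259] F [-0.42  0.34 -0.23] gw 0.0033 yaw -8.2
(0.54, 0.149, 0.09) cm [13.58 -3.49  2.76]
(0.601, 0.046, 0.09) cm [ 13.54 -12.82  10.26]
(0.512, -0.029, 0.09) cm [ 13.66 -21.5    2.52]
```

```bash
python3 -m inch '[[[2,-2.2,1.8,0,0],[2,-1.3,1,0,0],[2,0,0,0,0],[0,0,0,0,0]]]'
python3 -c "
from h import *
go((.540,.149,.085));c=cam('wrist');snap('wrist','w0.png')
for q in((.54,.149,.066),(.601,.046,.066),(.512,-.029,.066)):print(proj(c,q).round(0))
t=cam('top');snap('top','t1.png')"
```

```text
time: 1.6
position: [0.5507, 0.1381, 0.1646]
tool_rot: [0.053, 0.705, -0.056, 0.705]
ft_force: [-1.3, -0.5, -0.4]
grip_width: 0.0007
t 1.6 p [0.5507 0.1381 0.1646] F [-1.26 -0.51 -0.39] gw 0.0007 yaw -8.8
(0.54, 0.149, 0.085) cm [ 7.95  0.95 -1.22]
[[287. 191.]]
[[168. 286.]]
[[ 46. 191.]]
```

View pics/w0.png

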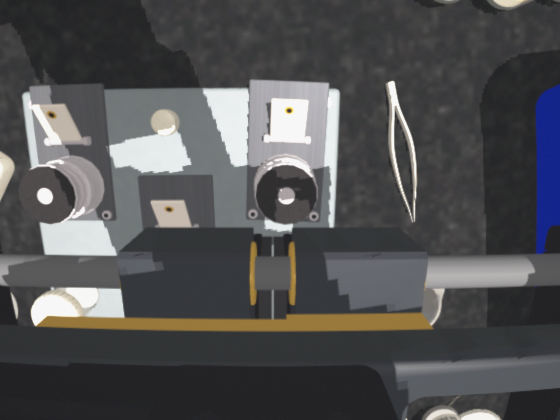

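The wrist view confirms the estimates to about 3 mm: L pad at (286,195), R pad at (45,196). Now I'll press L.

```bash
python3 -m inch '[[[2,0.5,-0.6,0,0],[3,0.4,-0.5,0,0],[2.2,0,0,0,0],[0,0,0,0,0],[0,0,0,0,0]]]'
python3 -c "
from h import *
go((.541,.149,.077),(.541,.149,.070))"
```

```text
time: 2.12
position: [0.5474, 0.1547, 0.1016]
tool_rot: [0.051, 0.698, -0.052, 0.712]
ft_force: [0.5, -0.3, 0.3]
grip_width: 0.0002
t 2.12 p [0.5474 0.1547 0.1016] F [ 0.51 -0.28  0.33] gw 0.0002 yaw -8.4
(0.541, 0.149, 0.077) cm [ 2.45 -0.66 -0.6 ]
(0.541, 0.149, 0.07) cm [ 3.15 -0.66 -0.62]
```

```bash
python3 -m inch '[[[1,-0.3,-0.3,0,0],[0.7,-0.2,-0.2,0,0],[0,0,0,0,0],[0,0,0,0,0]]]'
python3 -c "
from h import *
go((.541,.149,.077),(.541,.149,.070))"
```

```text
time: 2.45
position: [0.5455, 0.153, 0.0908]
tool_rot: [0.051, 0.694, -0.05, 0.716]
ft_force: [0.4, -0.6, 1.1]
grip_width: 0.0005
t 2.45 p [0.5455 0.153  0.0908] F [ 0.44 -0.64  1.11] gw 0.0005 yaw -8.2
(0.541, 0.149, 0.077) cm [ 1.37 -0.47 -0.43]
(0.541, 0.149, 0.07) cm [ 2.07 -0.47 -0.46]
```

```bash
python3 -m inch '[[[0.8,-0.4,-0.4,0,0],[0.5,-0.1,-0.2,0,0],[0,0,0,0,0]]]'
python3 -c "
from h import *
go((.541,.149,.070))"
python3 -m inch '[[[0.4,0,-0.1,0,0],[0,0,0,0,0]]]'
python3 -c "
from h import *
go((.541,.149,.070))"
```

```text
time: 2.7
position: [0.5422, 0.1495, 0.0811]
tool_rot: [0.051, 0.692, -0.049, 0.719]
ft_force: [-0.7, 0.7, -0.1]
grip_width: 0.0005
t 2.7 p [0.5422 0.1495 0.0811] F [-0.74  0.74 -0.1 ] gw 0.0005 yaw -8.1
(0.541, 0.149, 0.07) cm [ 1.1  -0.08 -0.15]
time: 2.87
position: [0.5427, 0.1499, 0.0782]
tool_rot: [0.051, 0.691, -0.049, 0.72]
ft_force: [-0.4, -0.3, 0.7]
grip_width: 0.0004
t 2.87 p [0.5427 0.1499 0.0782] F [-0.4  -0.27  0.72] gw 0.0004 yaw -8.1
(0.541, 0.149, 0.07) cm [ 0.81 -0.11 -0.19]
```

```bash
cat >> h.py <<'E'
def avg(n=6):
    f=[];p=[]
    for _ in range(n):
        camera('side');o=robot.get_obs();f.append(o['ft_force'][2]);p.append(o['position'][2])
    print('Fz',np.mean(f).round(2),'sd',np.std(f).round(2),'z',np.mean(p).round(4),np.ptp(p).round(4))
E
python3 -c "
from h import *
avg()"
python3 -m inch '[[[0.6,0,-0.1,0,0],[0.4,0,0,0,0]]]'
python3 -c "
from h import *
avg(4);go((.541,.149,.070))"
```

```text
Fz 0.27 sd 0.41 z 0.0783 0.0003
time: 3.33
position: [0.5429, 0.1499, 0.0695]
tool_rot: [0.051, 0.69, -0.049, 0.721]
ft_force: [-2.9, 0.0, 10.7]
grip_width: 0.0003
Fz 9.84 sd 0.76 z 0.0696 0.0007
t 3.53 p [0.5429 0.1499 0.0699] F [-1.88 -0.28  8.67] gw 0.0004 yaw -8.1
(0.541, 0.149, 0.07) cm [-0.02 -0.12 -0.18]
```

L takes 9.8 N at about 7.4 mm, so it is sound. On to the rear mount.

```bash
python3 -m inch '[[[-3,0,0,0,0],[-2,-1,0.5,0,0],[0,-3.2,2.2,0,0],[0,-3.2,2.2,0,0],[0,-2.5,1.7,0,0],[0,0,0,0,0]]]'
python3 -c "
from h import *
go((.603,.046,.082))"
```

```text
time: 4.03
position: [0.5939, 0.041, 0.1226]
tool_rot: [0.048, 0.689, -0.047, 0.721]
ft_force: [0.1, -0.1, 0.7]
grip_width: 0.0001
t 4.03 p [0.5939 0.041  0.1226] F [ 0.11 -0.08  0.7 ] gw 0.0001 yaw -7.7
(0.603, 0.046, 0.082) cm [4.1  0.6  0.65]
```

```bash
python3 -m inch '[[[2,0.4,0.4,0,0],[1.5,0.2,0.2,0,0],[0.2,0,0,0,0],[0,0,0,0,0]]]'
python3 -c "
from h import *
go((.603,.046,.078))"
```

```text
time: 4.37
position: [0.6034, 0.0437, 0.0842]
tool_rot: [0.05, 0.689, -0.049, 0.722]
ft_force: [0.5, 0.2, -0.3]
grip_width: 0.0006
t 4.37 p [0.6034 0.0437 0.0842] F [ 0.48  0.15 -0.31] gw 0.0006 yaw -8.1
(0.603, 0.046, 0.078) cm [ 0.62  0.22 -0.1 ]
```

```bash
python3 -m inch '[[[0.6,0.2,-0.1,0,0],[0.4,0,0,0,0],[0,0,0,0,0]]]'
python3 -c "
from h import *
avg(4);go((.603,.046,.070))"
```

```text
time: 4.62
position: [0.6026, 0.0469, 0.074]
tool_rot: [0.05, 0.689, -0.049, 0.722]
ft_force: [0.4, -1.6, 1.3]
grip_width: 0.0006
Fz 1.58 sd 0.47 z 0.0746 0.0004
t 4.82 p [0.6027 0.0469 0.0748] F [-0.85  0.22  1.49] gw 0.0006 yaw -8.0
(0.603, 0.046, 0.07) cm [ 0.48 -0.08  0.02]
```

```bash
python3 -m inch '[[[0.45,0,0,0,0],[0.15,0,0,0,0]]]'
python3 -c "
from h import *
avg(4);go((.603,.046,.070))"
```

```text
time: 4.98
position: [0.603, 0.0469, 0.0697]
tool_rot: [0.05, 0.688, -0.049, 0.722]
ft_force: [-1.4, -0.4, 2.4]
grip_width: 0.0006
Fz 2.97 sd 0.15 z 0.0697 0.0002
t 5.18 p [0.603  0.0469 0.0698] F [-1.09  0.03  3.03] gw 0.0005 yaw -8.0
(0.603, 0.046, 0.07) cm [-0.02 -0.09  0.01]
```

The rear mount takes 3.0 N, so it is soft. I'll still press R to be sure.

```bash
python3 -m inch '[[[-3,0,0,0,0],[-2,-0.5,-0.8,0,0],[0,-2.5,-3,0,0],[0,-2.5,-3,0,0],[0,-1.5,-1.6,0,0],[0,0,0,0,0]]]'
python3 -c "
from h import *
go((.514,-.029,.082))"
```

```text
time: 5.68
position: [0.5083, -0.0109, 0.1156]
tool_rot: [0.049, 0.686, -0.047, 0.724]
ft_force: [-0.4, 0.4, -0.1]
grip_width: 0.0004
t 5.68 p [ 0.5083 -0.0109  0.1156] F [-0.41  0.45 -0.09] gw 0.0004 yaw -7.9
(0.514, -0.029, 0.082) cm [ 3.39 -1.74  0.63]
```

```bash
python3 -m inch '[[[1,-1.4,0.4,0,0],[1.5,-0.5,0.3,0,0],[0.7,0,0,0,0],[0,0,0,0,0]]]'
python3 -c "
from h import *
go((.514,-.029,.078))"
```

```text
time: 6.02
position: [0.5169, -0.0317, 0.0839]
tool_rot: [0.051, 0.684, -0.048, 0.726]
ft_force: [-0.1, 0.6, 0.4]
grip_width: 0.0006
t 6.02 p [ 0.5169 -0.0317  0.0839] F [-0.12  0.55  0.39] gw 0.0006 yaw -8.1
(0.514, -0.029, 0.078) cm [ 0.58  0.22 -0.36]
```

```bash
python3 -m inch '[[[0.6,0.3,-0.3,0,0],[0.4,0,0,0,0],[0.4,0,0,0,0],[0.2,0,0,0,0]]]'
python3 -c "
from h import *
avg(4);go((.514,-.029,.070))"
```

```text
time: 6.35
position: [0.5165, -0.0275, 0.0681]
tool_rot: [0.048, 0.684, -0.048, 0.727]
ft_force: [-3.1, -3.8, 8.9]
grip_width: 0.0005
Fz 8.85 sd 0.44 z 0.0685 0.0006
t 6.55 p [ 0.5164 -0.0276  0.0687] F [-2.32 -2.94  8.43] gw 0.0003 yaw -7.8
(0.514, -0.029, 0.07) cm [-0.15 -0.18 -0.21]
```

R takes 8.9 N, so it is sound and the rear mount is the soft one. Now to its tag.

```bash
python3 -m inch '[[[-3,0,0,0,0],[-1.5,1,0.1,0,0],[0,3.2,0.5,0,0],[0,3,0.5,0,0],[0,1,0.2,0,0],[0,0,0,0,0]]]'
python3 -c "
from h import *
go((.541,.056,.065))"
```

```text
time: 7.05
position: [0.5407, 0.0565, 0.1173]
tool_rot: [0.049, 0.682, -0.048, 0.728]
ft_force: [-0.1, -0.1, 0.3]
grip_width: 0.0005
t 7.05 p [0.5407 0.0565 0.1173] F [-0.09 -0.08  0.3 ] gw 0.0005 yaw -7.8
(0.541, 0.056, 0.065) cm [ 5.22 -0.08 -0.31]
```

```bash
python3 -m inch '[[[2,0,-0.2,0,0],[2,0,-0.1,0,0],[1,0,-0.1,0,0],[0,0,0,0,0]]]'
python3 -c "
from h import *
go((.540,.056,.060),(.54,.056,.0395));snap('side','s1.png');im=cv2.imread('pics/s1.png')[160:340,180:400];cv2.imwrite('pics/s1z.png',cv2.resize(im,None,fx=3,fy=3,interpolation=2))"
```

```text
time: 7.38
position: [0.5404, 0.0575, 0.0661]
tool_rot: [0.046, 0.681, -0.046, 0.73]
ft_force: [-0.3, -0.3, 0.9]
grip_width: -0.0002
t 7.38 p [0.5404 0.0575 0.0661] F [-0.32 -0.35  0.94] gw -0.0002 yaw -7.5
(0.54, 0.056, 0.06) cm [ 0.6  -0.16 -0.06]
(0.54, 0.056, 0.0395) cm [ 2.65 -0.17 -0.2 ]
```

View pics/s1z.png

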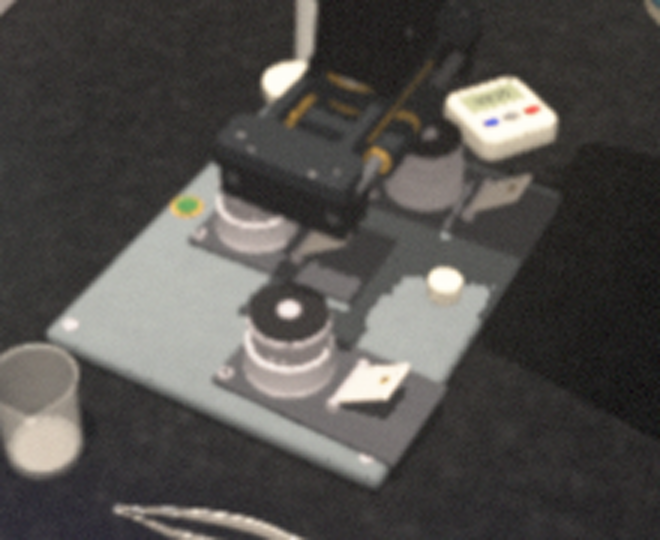

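The fingertips are over the rear tag and the other two tags are up. The gripper body is well above the pads. Now I'll push down.

```bash
python3 -m inch '[[[0.7,-0.15,-0.1,0,0],[0.7,0,0,0,0],[0.6,0,-0.1,0,0],[0.3,0,0,0,0],[0,0,0,0,0]]]'
python3 -c "
from h import *
avg(3);go((.540,.056,.0395))"
```

```text
time: 7.85
position: [0.5398, 0.0544, 0.0431]
tool_rot: [0.047, 0.68, -0.046, 0.73]
ft_force: [-0.4, 0.5, 1.9]
grip_width: 0.0004
Fz 0.21 sd 0.25 z 0.0435 0.0004
t 8.0 p [0.5402 0.0545 0.0437] F [-0.87 -0.26  0.24] gw 0.0004 yaw -7.6
(0.54, 0.056, 0.0395) cm [ 0.42  0.15 -0.07]
```

```bash
python3 -m inch '[[[0.4,0.1,0,0,0],[0.2,0,0,0,0]]]'
python3 -c "
from h import *
avg(3);go((.540,.056,.0395))"
python3 -m inch '[[[0.2,0,0,0,0],[0.1,0,0,0,0]]]'
python3 -c "
from h import *
avg(3);go((.540,.056,.0395))"
```

```text
time: 8.17
position: [0.5413, 0.0552, 0.0395]
tool_rot: [0.046, 0.679, -0.046, 0.731]
ft_force: [-6.6, -0.2, 24.7]
grip_width: 0.0005
Fz 13.99 sd 1.12 z 0.0399 0.0001
t 8.32 p [0.5413 0.0552 0.0399] F [-3.33  0.08 13.09] gw 0.0007 yaw -7.5
(0.54, 0.056, 0.0395) cm [ 0.03  0.06 -0.14]
time: 8.48
position: [0.5413, 0.0552, 0.0402]
tool_rot: [0.046, 0.679, -0.046, 0.731]
ft_force: [-2.5, -0.1, 6.8]
grip_width: 0.0004
Fz 10.7 sd 0.89 z 0.04 0.0
t 8.63 p [0.5413 0.0552 0.04  ] F [-2.97 -0.57 11.5 ] gw 0.0003 yaw -7.5
(0.54, 0.056, 0.0395) cm [ 0.04  0.06 -0.14]
```

The tag is at its hard stop (11–14 N at tip height 29 mm). Next I'll lift straight up and press the rear pad again.

```bash
python3 -m inch '[[[-2,0,0.1,0,0],[-3,0,0,0,0],[-2.5,0,0,0,0],[0,-0.5,2,0,0],[0,-0.5,3,0,0],[0,0,1,0,0],[0,0,0,0,0]]]'
python3 -c "
from h import *
go((.602,.046,.082));im=snap('side','s2.png')"
```

```text
time: 9.22
position: [0.5954, 0.0385, 0.1236]
tool_rot: [0.045, 0.679, -0.046, 0.732]
ft_force: [0.0, -0.3, -0.0]
grip_width: 0.0005
t 9.22 p [0.5954 0.0385 0.1236] F [ 0.02 -0.3  -0.03] gw 0.0005 yaw -7.4
(0.602, 0.046, 0.082) cm [4.19 0.81 0.24]
```

```bash
python3 -m inch '[[[2,0.6,0.2,0,0],[1.5,0.2,0,0,0],[0.3,0,0,0,0],[0,0,0,0,0]]]'
python3 -c "
from h import *
go((.602,.046,.070));im=cv2.imread('pics/s2.png')[160:340,180:400];cv2.imwrite('pics/s2z.png',cv2.resize(im,None,fx=3,fy=3,interpolation=2))"
```

```text
time: 9.6
position: [0.5946, 0.0479, 0.0826]
tool_rot: [0.045, 0.682, -0.045, 0.729]
ft_force: [0.1, 0.5, 0.5]
grip_width: 0.0004
t 9.6 p [0.5946 0.0479 0.0826] F [0.05 0.5  0.54] gw 0.0004 yaw -7.3
(0.602, 0.046, 0.07) cm [ 1.31 -0.1   0.67]
```

View pics/s2z.png

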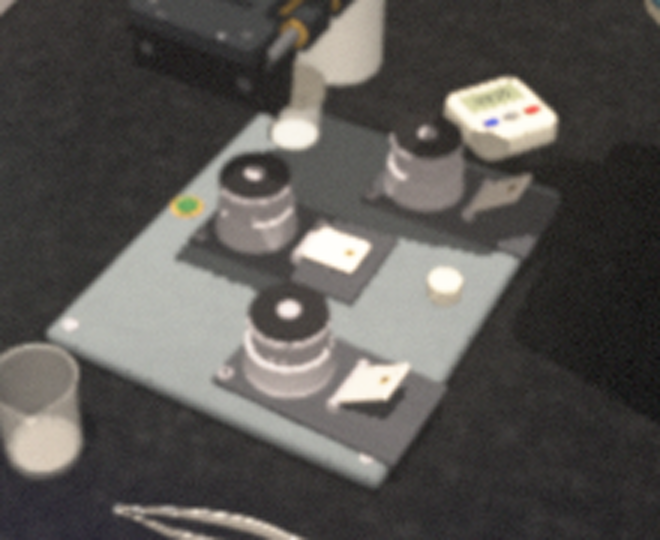

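The crop shows the rear tag flat at (335,248) and the other two tags up. Now the confirming press.

```bash
python3 -m inch '[[[0,-0.1,0.6,0,0],[0,0,0.3,0,0],[0.6,0,0,0,0],[0.4,0,0,0,0],[0,0,0,0,0]]]'
python3 -c "
from h import *
go((.602,.046,.070))"
```

```text
time: 10.02
position: [0.6026, 0.0461, 0.0736]
tool_rot: [0.045, 0.683, -0.045, 0.728]
ft_force: [0.3, -0.2, 2.2]
grip_width: 0.0005
t 10.02 p [0.6026 0.0461 0.0736] F [ 0.32 -0.17  2.17] gw 0.0005 yaw -7.3
(0.602, 0.046, 0.07) cm [ 0.35 -0.02 -0.08]
```

```bash
python3 -m inch '[[[0.4,0,0,0,0],[0.1,0,0,0,0]]]'
python3 -c "
from h import *
avg(4);go((.602,.046,.070))"
```

```text
time: 10.18
position: [0.6029, 0.0461, 0.0691]
tool_rot: [0.045, 0.683, -0.045, 0.728]
ft_force: [-0.9, 0.1, 3.3]
grip_width: 0.0008
Fz 3.08 sd 0.25 z 0.0693 0.0002
t 10.38 p [0.6029 0.0461 0.0694] F [-0.53 -0.05  2.98] gw 0.0003 yaw -7.3
(0.602, 0.046, 0.07) cm [-0.07 -0.02 -0.08]
```

Confirmed soft at 3.1 N. I'll lift clear and take a final look.

```bash
python3 -m inch '[[[-2,0,0,0,0],[-3.5,0,0,0,0],[-3.5,0,0,0,0],[-3.5,0,0,0,0],[-3,0,0,0,0],[0,3,-2,0,0],[0,3,-2,0,0],[0,0,0,0,0]]]'
python3 -m inch '[[[0,3.2,-2,0,0],[0,3.2,-2,0,0],[0,3.2,-2,0,0],[0,3.2,-2,0,0],[0,3.2,-2,0,0],[0,3.2,-2,0,0],[0,0,0,0,0],[0,0,0,0,0]]]'
python3 -c "
from h import *
st();a=snap('top','t2.png');b=cv2.imread('pics/t0.png')[160:310,140:390];a=cv2.imread('pics/t2.png')[160:310,140:390]
cv2.imwrite('pics/cmp.png',np.vstack([cv2.resize(x,None,fx=2,fy=2,interpolation=2) for x in(b,a)]))"
```

```text
time: 11.05
position: [0.5635, 0.1102, 0.228]
tool_rot: [0.047, 0.681, -0.047, 0.73]
ft_force: [-0.6, -0.6, 0.1]
grip_width: 0.0007
time: 11.72
position: [0.4715, 0.3226, 0.2194]
tool_rot: [0.047, 0.677, -0.047, 0.733]
ft_force: [0.2, 0.6, 0.4]
grip_width: 0.0005
t 11.72 p [0.4715 0.3226 0.2194] F [0.25 0.59 0.44] gw 0.0005 yaw -7.7
```

View pics/cmp.png

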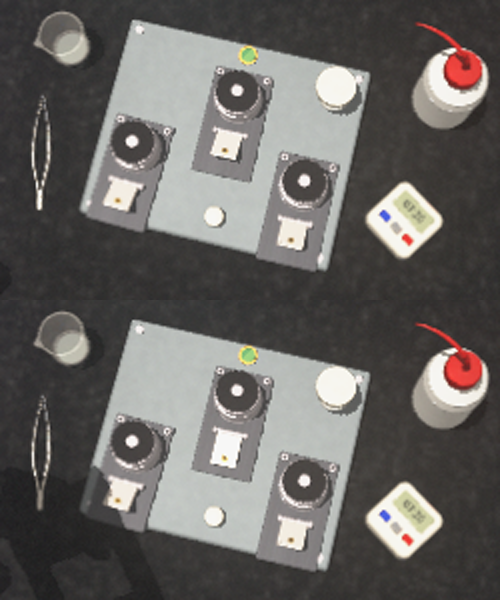

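The before and after views match except for the rear tag, which is now flat. Nothing else has moved.

```bash
python3 -c "
from h import *
print(robot.hand_in())"
```

```text
the job is handed in; nothing more can be done
None
```

The rear (middle) mount is the soft one. I pushed its tag down flat, pressed its pad again to confirm, and handed the job in at about 12 s of robot time.

| Mount | Press depth (approx.) | Force |
|---|---|---|
| Left | 7.4 mm | 9.8 N |
| Rear | 7.3 mm | 3.0 N |
| Right | 8.5 mm | 8.9 N |
| Rear, after tagging | 7.7 mm | 3.1 N |

- **Tag:** I pushed the rear tag down to its hard stop. The force peaked briefly at about 25 N and then settled at 11–14 N. The side view afterwards showed it flat and the other two tags up.
- **Surroundings:** Before and after top views show no visible shift of the mounts, pot, cap, forceps, timer, beaker or bottle.
- **Small deviations:** The tool drifted to about 4° of tilt during the work. The force readings had about 0.5 N of noise, so I averaged several for each press. Neither affects the result, and no check disagreed.

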